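# Reset the repetition counter and make the first level quarter turn with the ball dish

### The arm

A 6-joint arm with a two-finger parallel gripper is mounted at the origin on the work surface. World frame = base frame: x ahead of the robot, y to its left, z up, the work surface at z = 0. Lengths are in mm, angles in rad, forces in N, time in s.
With the tool pointing down it reaches from about 275 to 725 mm from the base axis. Payload 5.6 kg.
Tool frame: the origin (TCP) lies at the very end of the fingers, on their centre line; the grasp point (between the pads) lies 19 mm behind it (grip_depth is the distance from the TCP to the grasp point, in mm); z points along the fingers, y is the line along which they close (so a half turn about z gives the same grasp; the last joint's range is limited). The gripper opens to 85 mm and grips with 20 to 120 N. Pads are 22 mm wide; open, the fingers measure 114 mm over their backs; the gripper's body (76 mm by 85 mm) begins 54 mm behind the grasp point. The pads swing forward as they close: fully open they stand 13 mm farther back than shut.
Start: joints at [1.403, 0.255, 0.108, 0, -1.424, -0.285], TCP at [240.59, 494.58, 231.283] pointing down, gripper open.
Joint ranges: [-2.95, 2.95], [-1.21, 1.97], [-1.09, 1.5], [-2.87, 1.71], [-2.94, -0.07], [-3.05, 3.05]. Speed limits (rad/s): [2.57, 2.57, 3.14, 3.14, 3.14, 3.14].

### API

Orientations are given as a rotation vector (axis times angle).
In Python, from rig import * gives the robot as it stands.
- The arm moves only by the shell command python3 -m handwheel 'ROWS' [FORCE]. ROWS is a JSON object whose one key "moves" holds a list of rows, each a list of 7 numbers: the shift along the tool's x, y, z in units of 30 mm (1.0 is 30 mm), then the turn, a rotation vector about the tool's x, y, z in units of 6 degrees (1.0 is 6 degrees), then the opening, from -1 (shut) to 1 (fully open). A call has exactly 8 rows; each row shifts and turns the commanded pose from where the row before left it, along the tool's axes as they then stand; what a row does not reach is not made up. A row lasts 1/12 s, in which the tool goes at most 41.7 mm and 7.16 degrees, less where a joint would pass 70% of its speed; a pose out of reach is approached as far as the arm can. A call is refused whole if a number of a shift passes 1 or a number of a turn 1, either way. A call with a gripper value outside its range is refused whole. The fingers move at their own pace and stop on an object; FORCE is the grip in N (left out, the last holds). Time passes only in rows, so rows that do not move let the fingers close, or fill a call up. It gives the time, the measured TCP pose, the force, the opening and the grip force at its end, in the units of the state.
- read_state(): the state, without advancing time (a new reading comes with each control period).
- capture(name): name is "scene" or "top" or "wrist"; returns a dict with "image" (480x640x3 uint8, blue, green, red), "fx", "fy", "cx", "cy" (pixels), "rvec" (rotation vector, rad) and "tvec" (3), from world to camera coordinates, as OpenCV has them; the wrist camera has in their place "mount" (4x4, takes a point from camera to tool coordinates, whose origin is the TCP and whose axes are the flange's). Camera axes: x right, y down, z forward; pixel columns grow to the right and rows downward; lengths in mm; the calibration is good to about 2 mm. The wrist camera is an equidistant fisheye: a pixel r from the principal point sees the ray r / f radians off the axis. A picture is of the moment at which its call begins: read the wrist's pose just before it. There is no depth.
- sign_off(): hands the job in; it is judged then, once.
The state is a dict: "t": time; "joint_positions": joint angles; "qvel": joint speeds; "joint_torque": joint torques, N m; "ee_pos": TCP position; "orientation": TCP orientation; "force": force on the tool from outside, world axes, zero at the start; "ft_torque": the same for the moment, N m; "width": opening from 0.0 (shut) to 1.0 (fully open); "finger_force": force on a finger pad.
Only numpy, scipy, OpenCV 4.12 (cv2) and the standard library are available. Lean on these libraries where they do the work, as an engineer would, in place of code of your own. Each camera call takes 0.05 s, during which the arm holds its last target. There are 200 camera calls.

### The job

Start a round of the wrist exercise at the window table: first turn the knob of the repetition counter back until it is fully home against its zero stop. Then take the beech dish by its handle, lift it straight up off the stone coaster, about a hand's breadth, and only then turn it a quarter turn anticlockwise (seen from above) in place over the coaster, keeping it level and the steel ball inside the engraved ring all the time, without touching the ball or shifting the other things on the table. Finish there: the program ends while you still hold the dish up, level, still and turned, with nothing else carrying it.

Things in the scene. Friction and masses are not known exactly. Their poses are not given: they have to be found in the camera images.
- reset_knob (a joint): knob of the repetition counter: 0 rad when home against its zero stop, grows as it is turned clockwise seen from above (0.235 rad per scale mark; up to 4.71), so it goes home anticlockwise. It starts 0.6 to 1.3 rad from home, has a light constant drag (0.04 N m) and stays where it is left
- reset_knob_grip (a point): point on the knob's vertical axis at the height to grip, 63 mm above the table, 7 mm below the knob's top. Knob: black disc 44 mm across, 8 mm thick, carrying an upright bar grip 42 mm long, 14 mm thick, 30 mm above the disc. The point turns with the knob: the bar lies along its x axis, with a white line on the top of its -x half
- counter: repetition counter: white box 98 x 90 mm (x, y), 26 mm high, fixed to the table, with an aluminium dial plate 68 mm across and the black knob on top. Origin under its centre, z up. At zero the knob's bar lies along the counter's x axis, white line on the -x side. It stands to the left or right of the coaster
- coaster: square grey stone coaster, 120 x 120 mm, 10 mm thick, fixed to the table, origin under its centre; at the start the dish lies centred on it, its handle along the coaster's +x axis to within 3 degrees and pointing roughly towards the robot
- dish: loose round beech dish with a straight handle, about 190 g, 132 mm across, 24 mm high at the rim. Origin: centre of its underside, z up, x along the handle. Its floor is a shallow hollow of 220 mm radius, 10 mm above the origin in the centre, with a dark engraved ring 40 mm across round the centre. The ball settles about 4 mm off centre per degree of tilt
- dish_handle (a point): middle of the handle, 108 mm from the dish's centre along the dish's x axis and 15 mm above its underside (25 mm above the table at the start). The handle is a sturdy bar 22 mm wide and 18 mm high, from 66 to 154 mm from the dish's centre. The dish hangs out about 100 mm from the grasp (0.2 to 0.3 N m) and sags in a weak grip (20 N is too little): grip firmly, 40 N or more
- dish_mid (a point): where the ball's centre is when the ball rests in the middle of the dish (21 mm above the dish's underside, on its axis)
- ball: loose polished steel ball, 22 mm across, 44 g, origin at its centre; at the start it lies in the middle of the dish. It rolls easily
- bowl: bystander: frosted glass bowl, 124 mm across, 55 mm high, origin under its centre; it stands on the side of the coaster where the counter does not
- dispenser: bystander: empty white ceramic push dispenser with steel pump, 72 mm across, 171 mm high, spout reaching 50 mm from its axis; origin under its centre
- phone_stand: bystander: silver aluminium phone stand, base 95 x 75 mm, 115 mm high, origin under its base
- beech_box: bystander: small closed beech box 85 x 120 mm, 56 mm high, origin under its centre
- remote: bystander: black remote control 155 x 42 mm, 17 mm high, lying on the table, origin under its centre
- tealight: bystander: tea light in a frosted glass holder, 60 mm across, 38 mm high, origin under its centre
There are look-alikes about, which are no part of the job. What is shaped like the counter but yellow is not meant. Of the things that look like the coaster, take the one that is farthest from the robot's base at the start.

How it is judged (in metres and radians):
On the way, in this order (a step that is already met when the one before it is completed fails the run):
1. the counter's knob is home against its zero stop (within 0.06 rad) (value of joint reset_knob below 0.06 rad), for 0.2 s.
2. the dish is lifted at least 50 mm clear of the coaster, its handle still less than 30 degrees from the way it lay (height (world z) of dish above 0.06 m and angle between the x axis of dish and the x axis of coaster, either way round below 0.52 rad), for 0.1 s.
At the end, for the whole second after the job is handed in: Gripper holds the dish still, 45 to 190 mm above the coaster, within 50 mm of its centre, handle 90 +-12 degrees anticlockwise of the coaster's +x, tilt under 5 degrees, touching nothing else; ball still, within 20 mm of the middle; knob within 0.06 rad of its stop (value of joint reset_knob below 0.06 rad and height (world z) of dish between 0.055 and 0.2 m and horizontal distance between dish and coaster below 0.05 m and angle between the x axis of dish and the y axis of coaster, either way round below 0.21 rad and y of dish_handle in the frame of coaster above 0.05 m and angle between dish's own z axis and vertical below 0.087 rad and distance between ball and dish_mid below 0.02 m and linear speed of ball below 0.03 m/s and linear speed of dish below 0.02 m/s and contact force between the fingers and dish above 1 N and contact force between dish and beech_box below 0.1 N and contact force between dish and bowl below 0.1 N and contact force between dish and counter below 0.1 N and contact force between dish and coaster below 0.1 N); the arm keeps its last pose, push and grip.
It fails at once if the ball's centre leaves the engraved ring (more than 20 mm from the middle of the dish) (distance between ball and dish_mid above 0.02 m).
It fails at once if the robot touches the ball (contact force between any of the fingers, the arm and ball above 0.3 N).
It fails at once if another thing on the table is shifted by more than 20 mm (distance of any of bowl, dispenser, phone_stand, beech_box, remote, tealight from where it was at the start of the episode above 0.02 m).
It also fails if it takes over 70 s, if anything falls off the work surface, if the arm or the gripper's body presses on something with over 40 N, if the wrist force passes 120 N, or if a joint passes its speed limit or range.

## Working session

There is one attempt and no reset: what is moved stays moved. The work goes in short steps, Python scripts to look and compute and a shell command to move; the robot and the scene stay as the last step left them, time stands still between calls to the robot, and variables do not carry over. Pictures are saved under pics/ and viewed, at most 10 in all, crops included, and the job is handed in when it is done.

```bash
mkdir -p pics; ls; cat > h.py <<'E'
import numpy as np, cv2
from rig import *
from scipy.spatial.transform import Rotation as R
def pix2w(c,u,v,z):
    Rm=cv2.Rodrigues(np.array(c["rvec"],float))[0];t=np.array(c["tvec"],float).ravel()
    d=Rm.T@np.array([(u-c["cx"])/c["fx"],(v-c["cy"])/c["fy"],1]);o=-Rm.T@t
    return o+d*(z-o[2])/d[2]
E
python3 - <<'E'
from h import *
import pickle
s=read_state();print(s)
for n in("top","scene"):
    c=capture(n);pickle.dump(c,open(n+".pkl","wb"));cv2.imwrite(f"pics/{n}0.png",c["image"])
    print({k:c[k] for k in c if k!="image"})
E
```

```text
pics
{'t': 0.0, 'joint_positions': array([ 1.40261187e+00,  2.55768470e-01,  1.07003272e-01, -4.91956248e-04,
       -1.42385783e+00, -2.84597401e-01]), 'qvel': array([-0.00142727,  0.00066232, -0.00051126, -0.00058726, -0.00174386,
        0.00131501]), 'joint_torque': array([-7.84608837e-04, -3.86633599e+01,  2.37941158e+01,  5.36518291e+00,
       -6.09254741e-03,  1.70147331e-06]), 'ee_pos': array([240.3359388 , 494.17391694, 230.38131668]), 'orientation': array([ 3.05959788e+00, -7.04863393e-01, -5.95764843e-04]), 'force': array([-0.00321506, -0.07964314,  0.22205928]), 'ft_torque': array([-0.02239359, -0.01518659,  0.03857767]), 'finger_force': 0.0, 'width': 1.0015064440855426}
{'fx': 619.7065353523783, 'fy': 619.7065353523783, 'cx': 316.0178687810282, 'cy': 237.70239524604187, 'rvec': array([ 2.21012873, -2.14745798,  0.08428499]), 'tvec': array([ -79.07790937,  552.05786591, 1737.16641071])}
{'fx': 555.0852607427521, 'fy': 555.0852607427521, 'cx': 307.9959527044912, 'cy': 255.82215543931994, 'rvec': array([ 1.18703384,  2.3227829 , -1.00311413]), 'tvec': array([ 390.75048919, -219.04731096, 1620.4575986 ])}
```

View pics/top0.png

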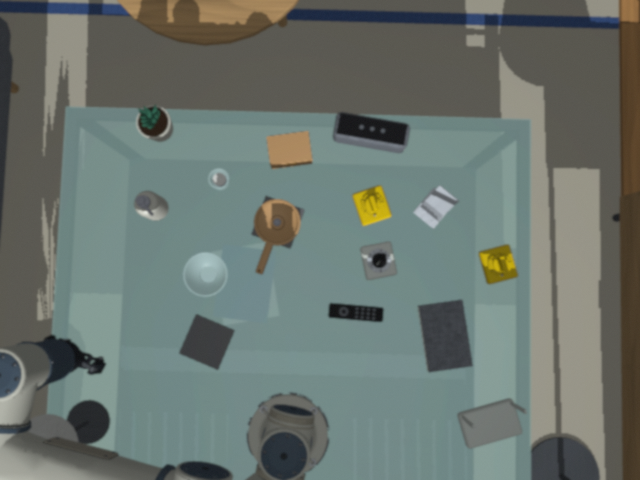

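View pics/scene0.png

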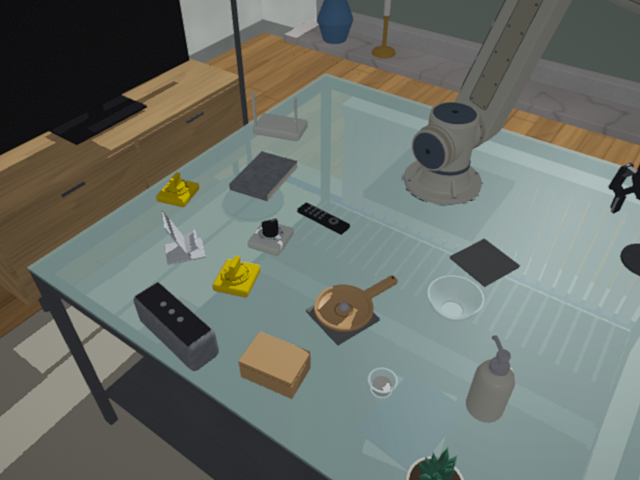

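The top view shows the white counter at about (379,260), the dish on its coaster at about (277,222) with its handle end near (262,270), the bowl at (205,274) and the remote at (356,312). The scene view agrees. I'll enlarge the two targets next.

```bash
python3 - <<'E'
from h import *
import pickle
c=pickle.load(open("top.pkl","rb"));i=c["image"]
a=cv2.resize(i[235:285,350:410],None,fx=6.6,fy=6.6,interpolation=cv2.INTER_CUBIC)
b=cv2.resize(i[190:280,240:310],None,fx=5,fy=5,interpolation=cv2.INTER_CUBIC)
H=max(a.shape[0],b.shape[0]);o=np.zeros((H,a.shape[1]+b.shape[1],3),np.uint8);o[:a.shape[0],:a.shape[1]]=a;o[:b.shape[0],a.shape[1]:]=b
print(a.shape,b.shape);cv2.imwrite("pics/crop1.png",o)
for n,u,v,z in[("knob",379,260,70),("dish",277,222,34),("hend",262,270,34),("bowl",205,274,50),("remote",356,312,17)]:print(n,pix2w(c,u,v,z).round(1))
E
```

```text
(330, 396, 3) (450, 350, 3)
knob [ 493.7 -238.5   70. ]
dish [594.5  48.3  34. ]
hend [457.8  85.8  34. ]
bowl [441.8 242.5  50. ]
remote [ 347.7 -181.9   17. ]
```

View pics/crop1.png

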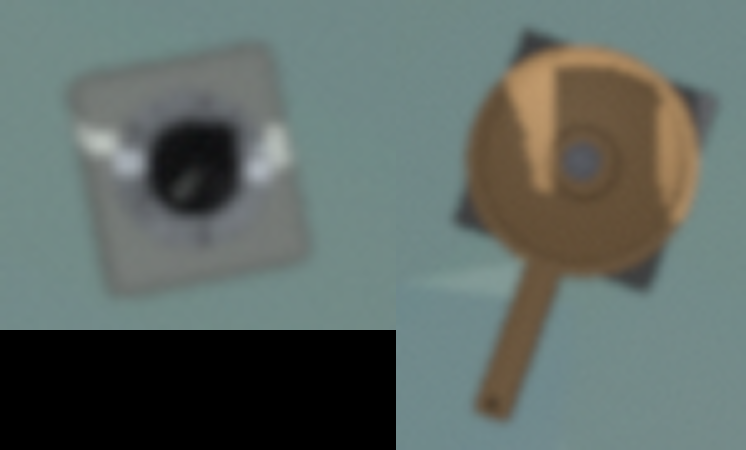

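The crop shows the knob at about top pixel (379.5,260). Its white line points lower-left, 35–40° clockwise from the box's long axis. The dish centre is near (275.8,222), with the handle running to (258,272). I'll move above the knob for a wrist view.

```bash
python3 -m handwheel '{"moves":[[0.5,0.5,0,0,0,0,1],[0.9,0.9,0,0,0,0,1],[0.9,0.9,0,0,0,0,1],[0.9,0.9,0,0,0,0,1],[0.9,0.9,0,0,0,0,1],[0.9,0.9,0,0,0,0,1],[0.9,0.9,0,0,0,0,1],[0.9,0.9,0,0,0,0,1]]}' 60
python3 -m handwheel '{"moves":[[0.9,0.9,0,0,0,0,1],[0.9,0.9,0,0,0,0,1],[0.9,0.9,0,0,0,0,1],[0.9,0.9,0,0,0,0,1],[0.9,0.9,0,0,0,0,1],[0.9,0.9,0,0,0,0,1],[0.9,0.9,0,0,0,0,1],[0.5,0.5,0,0,0,0,1]]}'
python3 -m handwheel '{"moves":[[0.9,0.9,0,0,0,0,1],[0.9,0.9,0,0,0,0,1],[0.9,0.9,0,0,0,0,1],[0.9,0.9,0,0,0,0,1],[0.5,0.5,0,0,0,0,1],[0,0,0,0,0,0,1],[0,0,0,0,0,0,1],[0,0,0,0,0,0,1]]}'
cat >> h.py <<'E'
def wpix2w(c,s,u,v,z):
    x=np.array([(u-c["cx"])/c["fx"],(v-c["cy"])/c["fy"]]);r=np.hypot(*x);k=np.sinc(r/np.pi)
    d=np.array([x[0]*k,x[1]*k,np.cos(r)])
    M=np.array(c["mount"]);Rt=R.from_rotvec(s["orientation"]).as_matrix()
    o=Rt@M[:3,3]+s["ee_pos"];d=Rt@M[:3,:3]@d
    return o+d*(z-o[2])/d[2]
def w2wpix(c,s,p):
    M=np.array(c["mount"]);Rt=R.from_rotvec(s["orientation"]).as_matrix()
    q=M[:3,:3].T@(Rt.T@(np.array(p,float)-s["ee_pos"])-M[:3,3])
    t=np.arctan2(np.hypot(q[0],q[1]),q[2]);a=np.arctan2(q[1],q[0])
    return np.array([c["cx"]+c["fx"]*t*np.cos(a),c["cy"]+c["fy"]*t*np.sin(a)])
E
python3 - <<'E'
from h import *
import pickle
s=read_state();c=capture("wrist");pickle.dump((s,c),open("w1.pkl","wb"));print(s["ee_pos"],s["orientation"],s["joint_positions"],c["fx"],c["mount"])
cv2.imwrite("pics/w1.png",c["image"]);print(w2wpix(c,s,[493,-238,70]))
E
```

```text
t: 0.77
ee_pos: [334.7, 219.9, 231.1]
orientation: [3.062, -0.704, -0.0]
force: [2.2, 0.0, 0.1]
width: 0.999
finger_force: 0.0
t: 1.43
ee_pos: [429.1, -53.8, 230.9]
orientation: [3.06, -0.708, -0.001]
force: [0.6, -0.1, 0.2]
width: 1.001
finger_force: 0.0
t: 2.1
ee_pos: [485.5, -214.9, 230.8]
orientation: [-3.061, 0.706, 0.001]
force: [0.7, 0.8, -0.5]
width: 0.997
finger_force: 0.0
[ 485.45709968 -214.92380874  230.84548597] [-3.06108250e+00  7.05528258e-01  1.49694155e-03] [-1.21951683e-01  2.17996575e-01  5.86996621e-02 -3.58175955e-04
 -1.41242060e+00  1.23975003e+00] 371.64829954431775 [[-8.39881837e-05 -9.48877067e-01 -3.15645854e-01  8.06470797e+01]
 [ 9.99999589e-01 -3.64688450e-04  8.30222715e-04  5.25279588e-01]
 [-9.02891692e-04 -3.15645654e-01  9.48876707e-01 -1.43258920e+02]
 [ 0.00000000e+00  0.00000000e+00  0.00000000e+00  1.00000000e+00]]
[341.68715538 201.35031807]
```

View pics/w1.png

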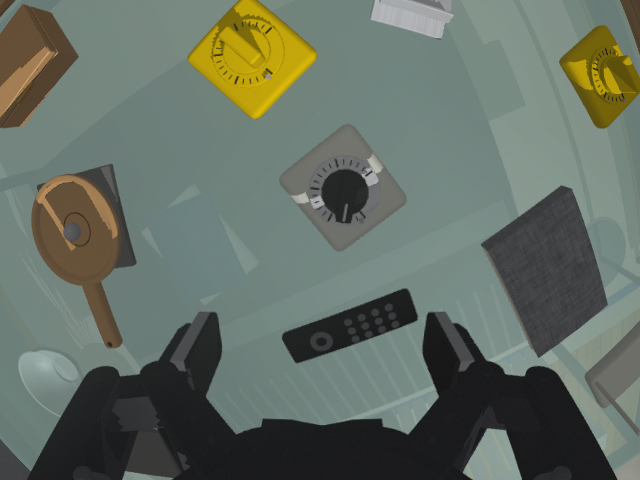

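The wrist view shows the counter box with corners near (347,124), (406,200), (341,250) and (280,183). The knob is at about (345,190), its white line at (346,213). The dish is at left and the remote at (350,325). I'll enlarge both targets.

```bash
python3 - <<'E'
from h import *
import pickle
s,c=pickle.load(open("w1.pkl","rb"));i=c["image"]
a=cv2.resize(i[120:255,275:410],None,fx=3,fy=3,interpolation=cv2.INTER_CUBIC)
b=cv2.resize(i[155:355,25:145],None,fx=3,fy=3,interpolation=cv2.INTER_CUBIC)
o=np.zeros((600,a.shape[1]+b.shape[1],3),np.uint8);o[:a.shape[0],:a.shape[1]]=a;o[:,a.shape[1]:]=b
print(a.shape);cv2.imwrite("pics/crop2.png",o)
E
```

```text
(405, 405, 3)
```

View pics/crop2.png

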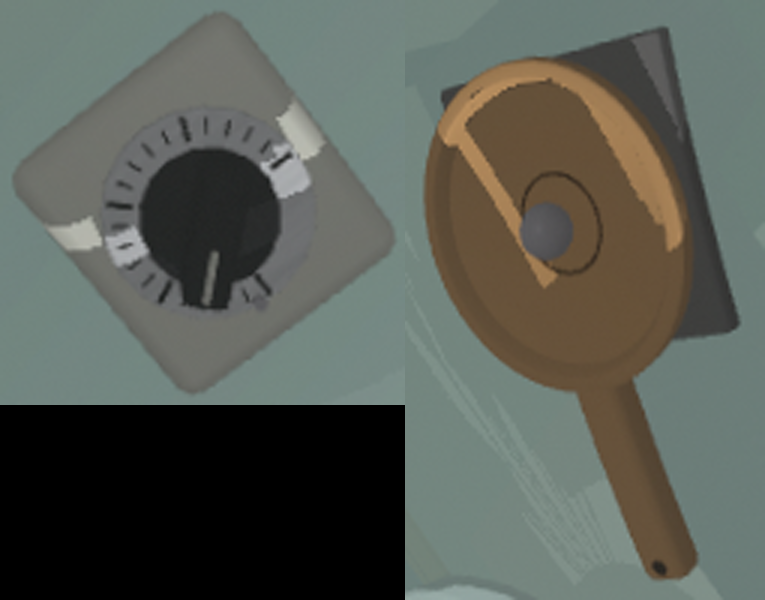

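The crop shows the knob disc centred at (345,192), the white line from (347,204) to (344.3,221.7), and the zero mark at about (362,215). The dish handle runs from about (91.7,284) to its end at (112.7,343).

```bash
python3 - <<'E'
from h import *
import pickle
s,c=pickle.load(open("w1.pkl","rb"));P=lambda u,v,z:wpix2w(c,s,u,v,z)
ang=lambda d:np.degrees(np.arctan2(d[1],d[0])).round(1)
k=P(345,192,40);e=P(344.3,221.7,70);l=P(347,204,70)
print("knob",k.round(1),e.round(1),l.round(1),"line",ang(l-e),ang(k-e))
z=P(275+262/3,120+285/3,29);print("zero",ang(k-z))
C=[P(*p,20) for p in[(350,123),(406.7,200),(338.3,251),(279,180)]];m=sum(C)/4
print("ctr",m.round(1),[ang(C[i]-C[i-1]) for i in range(4)],[np.linalg.norm(C[i]-C[i-1]).round() for i in range(4)])
a=P(91.7,284,34);b=P(112.7,343.3,34);print("handle",a.round(1),b.round(1),ang(b-a))
print("ball",P(25+(547-405)/3,155+232/3,31).round(1))
t=pickle.load(open("top.pkl","rb"))
T=lambda u,v,z:pix2w(t,240+(u-396)/5,190+v/5,z)
print("top ball",T(582,160,31).round(1),"hend",T(492,412,34).round(1),"rim c",T(583,160,34).round(1))
c4=[T(*p,8) for p in[(528,30),(715,95),(648,288),(460,222)]];print("coaster",(sum(c4)/4).round(1),[ang(c4[i]-c4[i-1]) for i in range(4)])
E
```

```text
knob [ 493.2 -243.2   40. ] [ 476.1 -232.5   70. ] [ 489. -241.   70.] line -33.5 -32.0
zero 10.1
ctr [ 492.2 -243.    20. ] [np.float64(-77.0), np.float64(-168.1), np.float64(102.5), np.float64(12.7)] [np.float64(87.0), np.float64(94.0), np.float64(86.0), np.float64(93.0)]
handle [528.8  60.5  34. ] [452.6  88.2  34. ] 160.1
ball [591.6  47.8  31. ]
top ball [594.8  47.9  31. ] hend [450.9  93.4  34. ] rim c [594.5  47.1  34. ]
coaster [598.2  46.2   8. ] [np.float64(-17.4), np.float64(-107.6), np.float64(162.7), np.float64(72.3)]
```

```bash
python3 -m handwheel '{"moves":[[0.32,0.37,0,0,0,0,1],[0.32,0.36,0,0,0,0,1],[0,0,0.2,0,0,0.6,1],[0,0,0.7,0,0,0.6,1],[0,0,0.9,0,0,0,1],[0,0,0.9,0,0,0,1],[0,0,0.4,0,0,0,1],[0,0,0,0,0,0,1]]}' 60
python3 - <<'E'
from h import *
s=read_state();c=capture("wrist");print(s["ee_pos"],R.from_rotvec(s["orientation"]).as_matrix()[:,0])
cv2.imwrite("pics/w2.png",c["image"]);print(w2wpix(c,s,[493,-243,70]))
E
```

```text
t: 2.82
ee_pos: [491.4, -241.4, 135.3]
orientation: [-3.011, 0.894, 0.009]
force: [-0.8, -0.2, 0.4]
width: 1.003
finger_force: 0.0
[ 491.41515566 -241.38259736  135.32970433] [ 0.83799067 -0.5456525  -0.00591473]
[321.16208401 257.90477423]
```

View pics/w2.png

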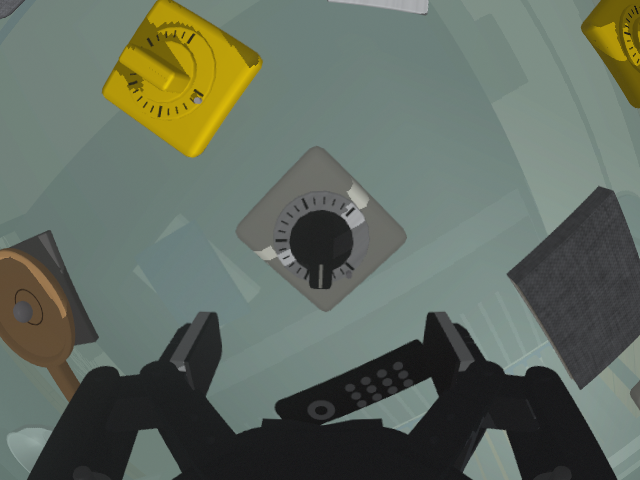

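The bar now stands vertical in the image, with its front end at (320,289), centred between the fingers. I'll descend, close and turn.

```bash
python3 -m handwheel '{"moves":[[0.07,0,0.7,0,0,0,1],[0,0,0.7,0,0,0,1],[0,0,0.7,0,0,0,1],[0,0,0.7,0,0,0,1],[0,0,0.1,0,0,0,-1],[0,0,0,0,0,0,-1],[0,0,0,0,0,0,-1],[0,0,0,0,0,0,-1]]}' 50
python3 -m handwheel '{"moves":[[0,0,0,0,0,0,-1],[0,0,0,0,0,0,-1],[0,0,0,0,0,-0.9,-1],[0,0,0,0,0,-0.9,-1],[0,0,0,0,0,-0.9,-1],[0,0,0,0,0,-0.9,-1],[0,0,0,0,0,-0.9,-1],[0,0,0,0,0,-0.9,-1]]}'
python3 -c "
from h import *
s=read_state();print(s['ft_torque'],s['width'],s['finger_force'],R.from_rotvec(s['orientation']).as_matrix()[:,0])"
```

```text
t: 3.53
ee_pos: [496.7, -244.8, 53.5]
orientation: [3.011, -0.895, 0.006]
force: [0.7, 0.9, 1.2]
width: 0.454
finger_force: 0.0
t: 4.2
ee_pos: [496.9, -242.6, 52.8]
orientation: [-3.139, 0.013, -0.007]
force: [0.8, 11.3, 8.8]
width: 0.144
finger_force: 51.0
[ 4.13772377 -0.29086627 -0.07809702] 0.1442988135736147 50.962300300598145 [ 0.99995429 -0.00859355  0.00419248]
```

```bash
cat > q.py <<'E'
from h import *
s=read_state();a=R.from_rotvec(s['orientation']).as_matrix()[:,0];print("tq",s['ft_torque'].round(2),"ff",s['finger_force'],"yaw",np.degrees(np.arctan2(a[1],a[0])).round(2),"tiltz",a[2].round(4))
E
python3 -m handwheel '{"moves":[[0,0,0,0,0,-0.5,-1],[0,0,0,0,0,-0.5,-1],[0,0,0,0,0,-0.4,-1],[0,0,0,0,0,0,-1],[0,0,0,0,0,0,-1],[0,0,0,0,0,0,-1],[0,0,0,0,0,0,-1],[0,0,0,0,0,0,-1]]}'; python3 q.py
python3 -m handwheel '{"moves":[[0,0,0,0,0,-0.3,-1],[0,0,0,0,0,-0.2,-1],[0,0,0,0,0,0,-1],[0,0,0,0,0,0,-1],[0,0,0,0,0,0,-1],[0,0,0,0,0,0,-1],[0,0,0,0,0,0,-1],[0,0,0,0,0,0,-1]]}'; python3 q.py
```

```text
t: 4.87
ee_pos: [496.9, -242.1, 52.8]
orientation: [-3.132, -0.21, -0.007]
force: [1.1, 11.7, 9.4]
width: 0.151
finger_force: 51.0
tq [ 4.43 -0.25  0.03] ff 50.96584618091583 yaw 7.66 tiltz 0.0044
t: 5.53
ee_pos: [496.9, -241.9, 52.8]
orientation: [-3.125, -0.292, -0.007]
force: [1.0, 11.1, 8.2]
width: 0.152
finger_force: 51.0
tq [ 4.65 -0.14  0.03] ff 51.00599706172943 yaw 10.66 tiltz 0.0046
```

```bash

python3 -m handwheel '{"moves":[[0,0,0,0,0,-0.3,-1],[0,0,0,0,0,0,-1],[0,0,0,0,0,0,-1],[0,0,0,0,0,0,-1],[0,0,0,0,0,0,-1],[0,0,0,0,0,0,-1],[0,0,0,0,0,0,-1],[0,0,0,0,0,0,-1]]}'; python3 q.py
python3 -m handwheel '{"moves":[[0,0,0,0,0,-0.3,-1],[0,0,0,0,0,0,-1],[0,0,0,0,0,0,-1],[0,0,0,0,0,0,-1],[0,0,0,0,0,0,-1],[0,0,0,0,0,0,-1],[0,0,0,0,0,0,-1],[0,0,0,0,0,0,-1]]}'; python3 q.py
```

```text
t: 6.2
ee_pos: [496.8, -241.8, 52.8]
orientation: [-3.12, -0.341, -0.007]
force: [0.5, 13.6, 9.6]
width: 0.146
finger_force: 51.0
tq [ 4.82 -0.11  0.05] ff 51.04577600955963 yaw 12.46 tiltz 0.0046
t: 6.87
ee_pos: [496.8, -241.8, 52.8]
orientation: [-3.114, -0.387, -0.007]
force: [-0.1, 13.8, 9.0]
width: 0.152
finger_force: 53.5
tq [ 4.78 -0.11 -0.52] ff 53.46260726451874 yaw 14.18 tiltz 0.005
```

The torque about the axis jumps to −0.5 N m, so the knob is at its stop. I'll give it a little more, then release and rise.

```bash

python3 -m handwheel '{"moves":[[0,0,0,0,0,-0.2,-1],[0,0,0,0,0,0,-1],[0,0,0,0,0,0,-1],[0,0,0,0,0,0,-1],[0,0,0,0,0,0,1],[0,0,0,0,0,0,1],[0,0,0,0,0,0,1],[0,0,0,0,0,0,1]]}'; python3 q.py
python3 -m handwheel '{"moves":[[0,0,0,0,0,0,1],[0,0,-0.4,0,0,0,1],[0,0,-0.9,0,0,0,1],[0,0,-0.9,0,0,0,1],[0,0,-0.9,0,0,0,1],[0,0,-0.9,0,0,0,1],[0,0,-0.5,0,0,0,1],[0,0,0,0,0,0,1]]}'
python3 - <<'E'
from h import *
s=read_state();c=capture("wrist");print(s["ee_pos"])
k=np.array(w2wpix(c,s,[493,-243,40])).astype(int);i=c["image"]
print(k);cv2.imwrite("pics/w3.png",cv2.resize(i[max(0,k[1]-75):k[1]+75,k[0]-75:k[0]+75],None,fx=3,fy=3,interpolation=cv2.INTER_CUBIC))
E
```

```text
t: 7.53
ee_pos: [495.1, -244.8, 51.4]
orientation: [3.113, 0.422, -0.0]
force: [0.4, -0.7, 0.7]
width: 0.712
finger_force: 0.0
tq [ 0.02  0.06 -0.03] ff 0.0 yaw 15.45 tiltz -0.0002
t: 8.2
ee_pos: [497.0, -245.6, 190.6]
orientation: [3.109, 0.422, 0.01]
force: [1.2, 0.5, 0.2]
width: 1.001
finger_force: 0.0
[ 497.02232968 -245.59258975  190.57504755]
[316 228]
```

View pics/w3.png

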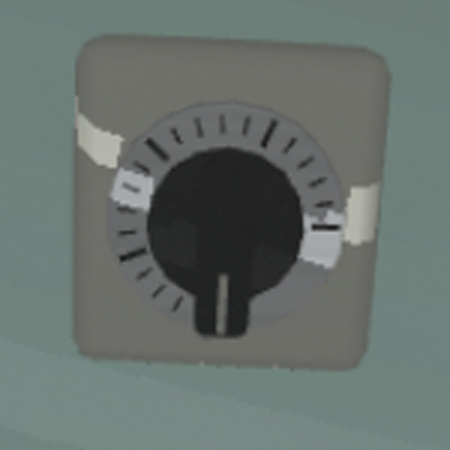

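The knob's bar now covers the zero mark and lies square to the box: it is home. I'll move over the dish handle.

```bash

python3 -m handwheel '{"moves":[[0.2,-0.5,0,0,0,0,1],[0.23,-0.9,0,0,0,0,1],[0.23,-0.9,0,0,0,0,1],[0.23,-0.9,0,0,0,0,1],[0.23,-0.9,0,0,0,0,1],[0.23,-0.9,0,0,0,0,1],[0.23,-0.9,0,0,0,0,1],[0.23,-0.9,0,0,0,0,1]]}' 80
python3 -m handwheel '{"moves":[[0.23,-0.9,0,0,0,0,1],[0.23,-0.9,0,0,0,0,1],[0.23,-0.9,0,0,0,0,1],[0.23,-0.9,0,0,0,0,1],[0,-0.1,0,0,0,0.8,1],[0,0,0,0,0,0.8,1],[0,0,0,0,0,0.8,1],[0,0,0,0,0,0.8,1]]}'
python3 -m handwheel '{"moves":[[0,0,0,0,0,0.8,1],[0,0,0,0,0,0.8,1],[0,0,0,0,0,0.8,1],[0,0,0,0,0,0,1],[0,0,0,0,0,0,1],[0,0,0,0,0,0,1],[0,0,0,0,0,0,1],[0,0,0,0,0,0,1]]}'
python3 q.py
python3 - <<'E'
from h import *
import pickle
s=read_state();c=capture("wrist");print(s["ee_pos"],s["joint_positions"]);pickle.dump((s,c),open("w4.pkl","wb"))
i=c["image"];print(w2wpix(c,s,[491.7,80.5,34]),w2wpix(c,s,[594.6,47.7,34]))
cv2.imwrite("pics/w4.png",i)
E
```

```text
t: 8.92
ee_pos: [492.2, -32.2, 185.0]
orientation: [-3.113, -0.422, 0.004]
force: [0.4, 0.0, 0.2]
width: 1.001
finger_force: 0.0
t: 9.58
ee_pos: [489.4, 81.0, 184.8]
orientation: [3.139, -0.108, -0.004]
force: [0.7, -0.2, -0.5]
width: 0.998
finger_force: 0.0
t: 10.25
ee_pos: [490.1, 80.9, 186.1]
orientation: [3.102, -0.494, -0.0]
force: [-0.2, -0.3, 0.0]
width: 1.002
finger_force: 0.0
tq [-0.01 -0.06  0.01] ff 0.0 yaw -18.08 tiltz -0.0003
[490.1092717   80.92436863 186.08849503] [ 4.79678449e-01  1.69452864e-01 -1.17008251e-01 -2.60768696e-05
 -1.28470900e+00  7.75486423e-01]
[320.71691672 221.64724432] [319.65968087  88.12830722]
```

View pics/w4.png

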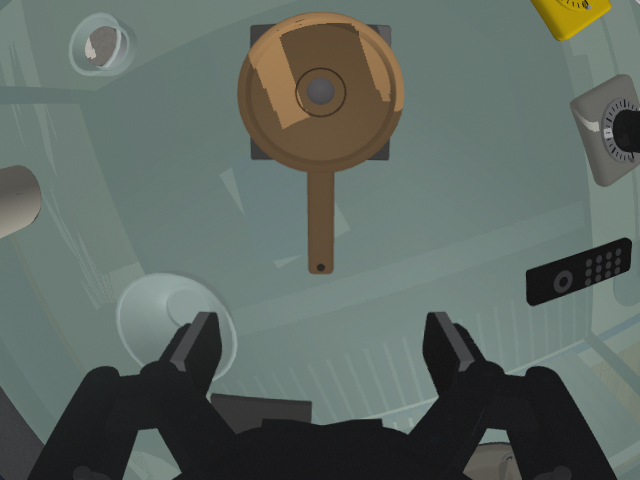

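The handle runs straight down the image from (320,172) to (320.5,272), centred between the fingers and aligned with the tool. Its middle falls at the predicted (321,222). I'll descend.

```bash

python3 -m handwheel '{"moves":[[0.05,0,0.8,0,0,0,1],[0,0,0.9,0,0,0,1],[0,0,0.9,0,0,0,1],[0,0,0.9,0,0,0,1],[0,0,0.9,0,0,0,1],[0,0,0.7,0,0,0,1],[0,0,0.3,0,0,0,1],[0,0,0.1,0,0,0,1]]}' 80
python3 -m handwheel '{"moves":[[0,0,0,0,0,0,1],[0,0,0,0,0,0,1],[0,0,0,0,0,0,1],[0,0,0,0,0,0,1],[0,0,0,0,0,0,1],[0,0,0,0,0,0,1],[0,0,0,0,0,0,1],[0,0,0,0,0,0,1]]}'; python3 q.py
```

```text
t: 10.97
ee_pos: [490.7, 80.0, 19.8]
orientation: [3.101, -0.495, -0.004]
force: [0.8, -0.0, 0.6]
width: 1.0
finger_force: 0.0
t: 11.63
ee_pos: [491.7, 80.5, 21.4]
orientation: [-3.102, 0.495, -0.0]
force: [-0.0, 0.3, -0.6]
width: 0.999
finger_force: 0.0
tq [ 0.01 -0.06 -0.04] ff 0.0 yaw -18.14 tiltz 0.0002
```

```bash

python3 -m handwheel '{"moves":[[0,0,0.2,0,0,0,1],[0,0,0.2,0,0,0,1],[0,0,0.1,0,0,0,1],[0,0,0,0,0,0,0.4],[0,0,0,0,0,0,0],[0,0,0,0,0,0,-0.25],[0,0,0,0,0,0,-0.3],[0,0,0,0,0,0,-0.33]]}' 80
python3 -m handwheel '{"moves":[[0,0,0,0,0,0,-0.36],[0,0,0,0,0,0,-0.39],[0,0,0,0,0,0,-0.42],[0,0,0,0,0,0,-0.45],[0,0,0,0,0,0,-0.48],[0,0,0,0,0,0,-0.51],[0,0,0,0,0,0,-0.6],[0,0,0,0,0,0,-1]]}' 
python3 -m handwheel '{"moves":[[0,0,0,0,0,0,-1],[0,0,0,0,0,0,-1],[0,0,0,0,0,0,-1],[0,0,0,0,0,0,-1],[0,0,0,0,0,0,-1],[0,0,0,0,0,0,-1],[0,0,0,0,0,0,-1],[0,0,0,0,0,0,-1]]}'; python3 q.py
```

```text
t: 12.3
ee_pos: [491.8, 80.6, 6.5]
orientation: [-3.102, 0.495, -0.001]
force: [0.9, -0.8, -0.7]
width: 0.338
finger_force: 0.0
t: 12.97
ee_pos: [491.8, 80.6, 6.5]
orientation: [-3.102, 0.495, -0.0]
force: [-1.1, 1.0, 2.3]
width: 0.243
finger_force: 78.0
t: 13.63
ee_pos: [491.7, 80.6, 6.4]
orientation: [-3.102, 0.495, -0.0]
force: [-1.1, 1.2, 3.9]
width: 0.242
finger_force: 78.1
tq [0.43 0.36 0.05] ff 78.14912438392639 yaw -18.14 tiltz 0.0002
```

```bash

python3 -m handwheel '{"moves":[[0,0,-0.03,0,0,0,-1],[0,0,-0.06,0,0,0,-1],[0,0,-0.1,0,0,0,-1],[0,0,-0.1,0,0,0,-1],[0,0,-0.06,0,0,0,-1],[0,0,-0.03,0,0,0,-1],[0,0,0,0,0,0,-1],[0,0,0,0,0,0,-1]]}'; python3 q.py
python3 - <<'E'
from h import *
import pickle
ims=[]
s=read_state();c=capture("wrist");pickle.dump((s,c),open("w5.pkl","wb"))
i=c["image"];cv2.imwrite("pics/w5.png",cv2.resize(i[0:240,200:440],None,fx=2.5,fy=2.5,interpolation=cv2.INTER_CUBIC))
E
```

```text
t: 14.3
ee_pos: [491.5, 80.5, 17.7]
orientation: [-3.102, 0.495, 0.0]
force: [-1.2, 0.3, -1.4]
width: 0.24
finger_force: 78.1
tq [0.03 0.19 0.04] ff 78.13453674316406 yaw -18.15 tiltz -0.0001
```

View pics/w5.png

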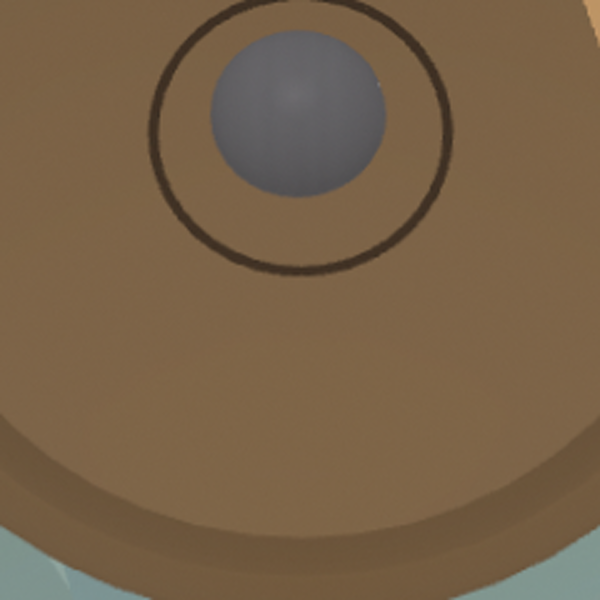

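The ball sits at crop pixel (298,113), with the ring around (301,134). I'll check whether that offset is parallax only, and lift the rest meanwhile.

```bash
cat > ball.py <<'E'
# ball and ring positions in the tool frame (x towards dish centre), assuming a level dish; ring floor z0+11 , ball centre z0+21
from h import *
import sys
def ana(s,c):
    i=c["image"];h=cv2.cvtColor(i,cv2.COLOR_BGR2HSV);m=((h[...,1]<50)&(h[...,2]<150)).astype(np.uint8);m[:, :270]=0;m[:,370:]=0;m[150:]=0
    n,l,st,ce=cv2.connectedComponentsWithStats(cv2.morphologyEx(m,cv2.MORPH_OPEN,np.ones((5,5))))
    ks=[k for k in range(1,n) if 1000<st[k][4]<8000]
    for k in ks:
        u,v=ce[k];z=s["ee_pos"][2]+19-15+21   # dish underside = grasp height - 15
        p=wpix2w(c,s,u,v,z)-s["ee_pos"];t=R.from_rotvec(s["orientation"]).as_matrix().T@p
        print("ball px",(u,v),"tool xyz",t.round(1),st[k])
if __name__=="__main__":
    s=read_state();c=capture("wrist");ana(s,c)
E
python3 - <<'E'
from ball import *
import pickle
s,c=pickle.load(open("w5.pkl","rb"));ana(s,c)
z=s["ee_pos"][2]+4+11
T=R.from_rotvec(s["orientation"]).as_matrix().T
for p in[(149,134),(453,134),(301,-4),(301,273)]:print(p,(T@(wpix2w(c,s,200+p[0]/2.5,p[1]/2.5,z)-s["ee_pos"])).round(1))
print("ball by eye",(T@(wpix2w(c,s,200+298/2.5,113/2.5,z+10)-s["ee_pos"])).round(1))
E
```

```text
ball px (np.float64(318.8477129553547), np.float64(45.07395234182416)) tool xyz [106.3  -0.3 -25. ] [ 285   12   69   67 3651]
(149, 134) [106.  -20.5 -15. ]
(453, 134) [106.   20.7 -15. ]
(301, -4) [ 1.259e+02  1.000e-01 -1.500e+01]
(301, 273) [ 85.9   0.1 -15. ]
ball by eye [106.2  -0.2 -25. ]
```

```bash

python3 -m handwheel '{"moves":[[0,0,-0.05,0,0,0,-1],[0,0,-0.1,0,0,0,-1],[0,0,-0.2,0,0,0,-1],[0,0,-0.3,0,0,0,-1],[0,0,-0.3,0,0,0,-1],[0,0,-0.3,0,0,0,-1],[0,0,-0.3,0,0,0,-1],[0,0,-0.3,0,0,0,-1]]}'; python3 ball.py
python3 -m handwheel '{"moves":[[0,0,-0.3,0,0,0,-1],[0,0,-0.25,0,0,0,-1],[0,0,-0.15,0,0,0,-1],[0,0,-0.05,0,0,0,-1],[0,0,0,0,0,0,-1],[0,0,0,0,0,0,-1],[0,0,0,0,0,0,-1],[0,0,0,0,0,0,-1]]}'; python3 ball.py; python3 q.py
```

```text
t: 15.02
ee_pos: [491.8, 80.6, 74.5]
orientation: [-3.102, 0.495, -0.001]
force: [0.2, -0.6, -1.4]
width: 0.244
finger_force: 78.2
ball px (np.float64(316.151606124287), np.float64(44.67937556289402)) tool xyz [106.4  -1.2 -24.9] [ 284   12   69   66 3331]
t: 15.73
ee_pos: [491.3, 80.4, 95.2]
orientation: [3.102, -0.495, -0.001]
force: [1.3, 0.4, -2.0]
width: 0.243
finger_force: 78.2
ball px (np.float64(316.41294575966435), np.float64(43.96883428228948)) tool xyz [106.6  -1.1 -25.1] [ 284   11   70   67 3337]
tq [ 0.02  0.19 -0.04] ff 78.2197380065918 yaw -18.14 tiltz -0.0006
```

The ball is centred and the dish is level at about 99 mm. Now the quarter turn about the dish's centre.

```bash

python3 -m handwheel '{"moves":[[0,0.018,0,0,0,-0.05,-1],[0,0.037,0,0,0,-0.1,-1],[0.001,0.074,0,0,0,-0.2,-1],[0.002,0.111,0,0,0,-0.3,-1],[0.003,0.148,0,0,0,-0.4,-1],[0.003,0.148,0,0,0,-0.4,-1],[0.003,0.148,0,0,0,-0.4,-1],[0.003,0.148,0,0,0,-0.4,-1]]}'; python3 ball.py
python3 -m handwheel '{"moves":[[0.003,0.148,0,0,0,-0.4,-1],[0.003,0.148,0,0,0,-0.4,-1],[0.003,0.148,0,0,0,-0.4,-1],[0.003,0.148,0,0,0,-0.4,-1],[0.003,0.148,0,0,0,-0.4,-1],[0.003,0.148,0,0,0,-0.4,-1],[0.003,0.148,0,0,0,-0.4,-1],[0.003,0.148,0,0,0,-0.4,-1]]}'; python3 ball.py; python3 q.py
```

```text
t: 16.45
ee_pos: [486.5, 55.7, 95.7]
orientation: [3.139, -0.122, -0.0]
force: [0.4, 0.3, -1.3]
width: 0.246
finger_force: 78.1
ball px (np.float64(318.10919067215366), np.float64(44.008230452674894)) tool xyz [106.5  -0.7 -25. ] [ 284   11   69   67 3645]
t: 17.17
ee_pos: [489.7, 20.6, 95.7]
orientation: [3.116, 0.401, -0.0]
force: [0.5, 0.4, -2.4]
width: 0.241
finger_force: 78.2
ball px (np.float64(318.4066447007139), np.float64(44.00741350906095)) tool xyz [106.4  -0.8 -25. ] [ 284   11   70   67 3642]
tq [-0.18  0.16  0.02] ff 78.28564167022705 yaw 14.8 tiltz -0.0003
```

```bash

python3 -m handwheel '{"moves":[[0.003,0.148,0,0,0,-0.4,-1],[0.003,0.148,0,0,0,-0.4,-1],[0.003,0.148,0,0,0,-0.4,-1],[0.003,0.148,0,0,0,-0.4,-1],[0.003,0.148,0,0,0,-0.4,-1],[0.003,0.148,0,0,0,-0.4,-1],[0.003,0.148,0,0,0,-0.4,-1],[0.003,0.148,0,0,0,-0.4,-1]]}'; python3 ball.py
python3 -m handwheel '{"moves":[[0.003,0.148,0,0,0,-0.4,-1],[0.003,0.148,0,0,0,-0.4,-1],[0.003,0.148,0,0,0,-0.4,-1],[0.003,0.148,0,0,0,-0.4,-1],[0.003,0.148,0,0,0,-0.4,-1],[0.003,0.148,0,0,0,-0.4,-1],[0.003,0.148,0,0,0,-0.4,-1],[0.003,0.148,0,0,0,-0.4,-1]]}'; python3 ball.py
python3 -m handwheel '{"moves":[[0.003,0.148,0,0,0,-0.4,-1],[0.003,0.148,0,0,0,-0.4,-1],[0.003,0.148,0,0,0,-0.4,-1],[0.003,0.148,0,0,0,-0.4,-1],[0.003,0.148,0,0,0,-0.4,-1],[0.003,0.148,0,0,0,-0.4,-1],[0.002,0.111,0,0,0,-0.3,-1],[0.002,0.111,0,0,0,-0.3,-1]]}'; python3 ball.py
python3 -m handwheel '{"moves":[[0.001,0.074,0,0,0,-0.2,-1],[0,0.037,0,0,0,-0.1,-1],[0,0,0,0,0,0,-1],[0,0,0,0,0,0,-1],[0,0,0,0,0,0,-1],[0,0,0,0,0,0,-1],[0,0,0,0,0,0,-1],[0,0,0,0,0,0,-1]]}'; python3 ball.py; python3 q.py
```

```text
t: 17.88
ee_pos: [504.2, -11.5, 95.7]
orientation: [3.006, 0.914, -0.0]
force: [0.0, -0.1, -1.6]
width: 0.244
finger_force: 78.2
ball px (np.float64(329.0061971830986), np.float64(35.35830985915493)) tool xyz [109.3   2.2 -25. ] [ 289   11   65   65 1775]
t: 18.6
ee_pos: [528.5, -37.1, 95.7]
orientation: [2.812, 1.401, -0.0]
force: [-0.7, -0.2, -2.2]
width: 0.245
finger_force: 78.2
ball px (np.float64(329.260083449235), np.float64(40.304589707927676)) tool xyz [107.7   2.1 -25. ] [ 292   11   62   66 2157]
t: 19.32
ee_pos: [557.8, -52.6, 95.6]
orientation: [2.559, 1.822, -0.0]
force: [-0.1, 1.6, -1.7]
width: 0.242
finger_force: 78.2
ball px (np.float64(329.7014595311809), np.float64(43.25165855816011)) tool xyz [106.8   2.  -25. ] [ 300   11   54   66 2261]
t: 20.03
ee_pos: [560.9, -53.7, 95.7]
orientation: [-2.529, -1.863, -0.0]
force: [0.3, 0.9, -2.7]
width: 0.243
finger_force: 78.3
ball px (np.float64(329.7610035211268), np.float64(43.55105633802817)) tool xyz [106.7   2.  -25. ] [ 302   11   52   66 2272]
tq [-0.17  0.05  0.04] ff 78.305743932724 yaw 72.75 tiltz 0.0
```

```bash

python3 -m handwheel '{"moves":[[0,0,0,0,0,0,-1],[0,0,0,0,0,0,-1],[0,0,0,0,0,0,-1],[0,0,0,0,0,0,-1],[0,0,0,0,0,0,-1],[0,0,0,0,0,0,-1],[0,0,0,0,0,0,-1],[0,0,0,0,0,0,-1]]}'
python3 - <<'E'
from h import *
a=capture("wrist")["image"][0:300,120:520];b=capture("scene")["image"][180:400,180:480]
o=np.zeros((600,800,3),np.uint8);o[:300,:400]=a;o[300:,:400]=cv2.resize(b,(400,300));o[:300,400:]=cv2.resize(capture("top")["image"][150:330,180:420],(400,300))
cv2.imwrite("pics/fin.png",o)
E
```

```text
t: 20.75
ee_pos: [560.9, -53.8, 95.7]
orientation: [2.529, 1.863, 0.0]
force: [0.3, 0.0, -1.9]
width: 0.245
finger_force: 78.3
```

View pics/fin.png

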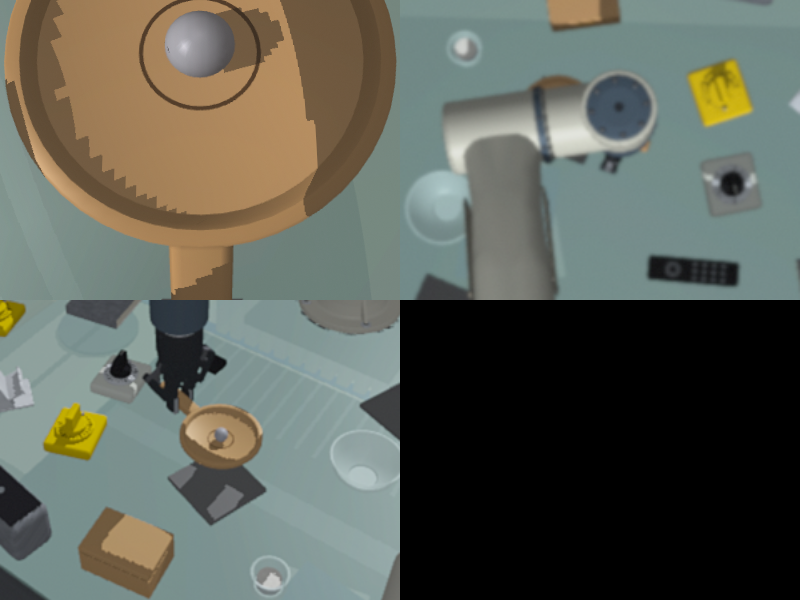

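The ball sits centred in the ring, at (200,44) in the wrist panel. The dish is held level above the coaster and nothing else has moved. I'm handing it in.

```bash
python3 -c "
from rig import *
print(sign_off())"
```

```text
the job is handed in; nothing more can be done
None
```

I handed the job in at about 21 s with the knob home at its zero stop and the dish held level about 90 mm above the coaster, turned about 90° anticlockwise with the ball centred; the hand-in returned no verdict.

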